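Close and latch the clamp ring on a boiler outlet

TASK

Swing the open half of the hinged clamp ring round the two flanges on the boiler and press it fully home until it is hard against its stop, then swing the latch lever over so that its hook draws over the pin, as far as it goes, and leave it latched. Press gently: do not strain the stop screw once the ring is on it or force the hook against the pin, and do not disturb the other things on the bench.

Things in the scene. Friction and masses are not known exactly. Their poses are not given: they have to be found in the camera images.
- boiler: Squat round steel boiler, 172 mm across, 98 mm high, fixed to the bench; origin at the centre of its underside, z up. On its axis, at height 130 mm (the seam), two flanges 70 mm across meet inside an aluminium clamp ring 96 mm across, 22 mm high. The ring half on the -y side is fixed, the one on the +y side swings level. Hinge at the -x side, mouth with lugs (79 mm from the axis) at +x.
- outlet_flange (a point): Top centre of the upper flange, on a 24 mm outlet pipe that tops out 83 mm above the seam and bends to the boiler's -x side through a fixed bracket. The flange is sprung up 3.5 mm; the ring's bevel draws it down as it closes.
- ring_hinge (a point): Point on the vertical hinge axis of the swinging half ring, 49 mm to the -x side of the boiler's axis, at seam height (130 mm).
- jaw (a joint): Angle of the swinging half ring, rad: about 0 shut, positive open (counterclockwise from above). Below about 0.18 the bevel works against the sprung flange and the push at the post rises from 4 to 10-20 N. It stays where left. It ends on a hard stop screw, set differently each time: met anywhere from -0.09 to +0.07, so feel for it. Left over 0.03 rad short of it, the hook misses the pin.
- jaw_post (a point): Top centre of the upright steel post by which the half ring is pushed: 14 mm thick, 38 mm free height, top 44 mm above the seam, 79 mm from the hinge axis. At jaw = 0 it lies 5 mm to -x and 66 mm to +y of the boiler's axis (boiler frame).
- lever (a joint): Angle of the latch lever about its vertical pivot, rad: 0 pointing along the boiler's +x, growing counterclockwise from above; starts at -0.8 to -0.3, hard stop at 1.83 (latched, over the ring). From about 0 to 1.5 its hook passes round the pin on the swinging half and draws it in; this takes about 2 to 6 N at the knob. It stays where left.
- lever_knob (a point): Top centre of the lever's black upright knob: 16 mm thick, 40 mm high, top 68 mm above the seam, 62 mm from the lever's pivot. It can be pushed from the side.
- stop_screw: Brass stop screw in the latch block, 8 mm thick; origin at its tip, on which the swinging half's lug ends, level with the seam and 20 mm to the +y side of the lever pivot. It must not be loaded with over 15 N: that is about 20 N at the post beyond what the bevel takes. Hook on pin: at most 35 N (about 16 N at the knob if it jams).
- latch_pin (a point): Tip of the upright 8 mm pin on the lug of the swinging half, 23 mm above the seam, 112 mm from the hinge axis; at jaw = 0 at x = 62, y = 14 mm in the boiler's frame.
- lever_pivot (a point): Point on the lever's vertical pivot axis, 23 mm above the seam, near x = 62, y = -14 mm in the boiler's frame. The latch block that carries pivot and stop screw is set up to 7 mm either way along y. Against the stop the pin is about 27 mm from this point; latched, about 27 to 28 mm; the hook only catches the pin within about 31 mm.
- screwdriver: Loose screwdriver lying near the boiler, to be left alone.
- wrench: Loose wrench lying near the boiler, to be left alone.
- gasket: Spare black rubber gasket, 66 mm ring, 6 mm thick, flat on the bench, to be left alone.
- fitting: Spare brass flanged fitting, 40 mm across, 34 mm high, standing on the bench, to be left alone.
- mug: Glass mug, 76 mm wide, 85 mm high, to be left alone.
- oil: Yellow oil bottle, 54 mm wide, 140 mm high, to be left alone.
- jar: Amber jar, 60 mm wide, 70 mm high, to be left alone.

How it is judged:
By the outcome, as a careful person would: the job done as asked, in the order asked, and still so for the second after the job is handed in, with the robot touching nothing.
It also fails if it takes over 72 s, if anything falls off the work surface, if the arm or the gripper's body presses on something with over 40 N, if the wrist force passes 120 N, or if a joint passes its speed limit or range.

ROBOT

A 6-joint arm with a two-finger parallel gripper is mounted at the origin on the work surface. World frame = base frame: x ahead of the robot, y to its left, z up, the work surface at z = 0. Lengths are in m, angles in rad, forces in N, time in s.
With the tool pointing down it reaches from about 0.375 to 0.9 m from the base axis. Payload 3.1 kg.
Tool frame: the origin (TCP) lies between the finger pads; the fingertips stand robot.tip_extent ahead of it and the grasp point (between the pads) lies 3 mm ahead of it (robot.tip_extent is the distance from the TCP to the fingertips, in m); z points along the fingers, x is the direction in which the jaws open and shut, and the axes are right-handed (so a half turn about z gives the same grasp; the last joint's range is limited). The gripper opens to 87 mm and grips with 3 to 60 N. Pads are 19 mm wide; open, the fingers measure 117 mm over their backs; the gripper's body (75 mm by 190 mm) begins 51 mm behind the grasp point.
Start: joints at [1.006, 0.527, 1.433, -0, 1.181, -0.178], TCP at [0.235, 0.579, 0.245] pointing down, gripper open.
Joint ranges: [-3.08, 3.08], [-0.75, 2.2], [0.22, 2.44], [-1.43, 4.57], [0, 2.65], [-2.85, 2.85]. Speed limits (rad/s): [2.79, 2.79, 3.14, 3.14, 3.14, 3.14].

INTERFACE

Orientations are given as a unit quaternion [x, y, z, w].
In Python, from rig import robot, cams gives the robot as it stands.
- The arm moves only by the tool carry_out, never from a script. Its argument "steps" is a list of rows, each a list of 3 entries, a list of its own where there are three numbers: the shift along the world's x, y, z in cm, then the turn about the world's z in degrees, then the closure, from 0 (fully open) to 1 (shut). In form: [[[dx, dy, dz], spin, fingers], ...]. A call has 1 to 10 rows; each row shifts and turns the pose as measured when the row begins; what a row does not reach is not made up. A row lasts 1/10 s, in which the tool goes at most 50 mm and 8.59 degrees, less where a joint would pass 70% of its speed; a pose out of reach is approached as far as the arm can. A call with a gripper value outside its range is refused whole. The fingers move at their own pace and stop on an object; "squeeze" is the grip in N (left out, the last holds). Time passes only in rows, so rows that do not move let the fingers close. It gives the time, the measured TCP pose, the force and the opening at its end, in the units of the state.
- robot.get_obs(): the state, without advancing time (a new reading comes with each control period).
- cams.camera(name): name is "scene" or "top" or "wrist"; returns a dict with "pixels" (420x560x3 uint8, red, green, blue), "fx", "fy", "cx", "cy" (pixels), "eye" and "rotation" of the camera in the world. Camera axes: x right, y up, looking along -z (the intrinsics and any distortion apply to the point x, -y, -z); pixel columns grow to the right and rows downward; lengths in m; the calibration is good to about 2 mm. A picture is of the moment at which its call begins. There is no depth.
- robot.hand_in(): hands the job in, once; it reports no verdict.
The state is a dict: "time": time; "q": joint angles; "joint_velocities": joint speeds; "joint_torque": joint torques, N m; "position": TCP position; "tool_rot": TCP orientation; "ft_force": force on the tool from outside, world axes, zero at the start; "moment": the same for the moment, N m; "grip_width": finger opening in m.
Only numpy, scipy, OpenCV 4.12 (cv2) and the standard library are available. Lean on these libraries where they do the work, as an engineer would, in place of code of your own. Each camera call takes 0.05 s, during which the arm holds its last target. There are 200 camera calls.

## Working session

There is one attempt and no reset: what is moved stays moved. The work goes in short steps, Python scripts to look and compute and a tool call to move; the robot and the scene stay as the last step left them, time stands still between calls to the robot, and variables do not carry over. Pictures are saved under pics/ and viewed, about 8 in all and at most 12, crops included, and the job is handed in when it is done.

Besides the shell and the picture viewer there is one more tool, called after "Emit:" as a command line: name --argument value ..., lists and objects as JSON in quotes. carry_out: Moves the arm, as the interface text tells. Its arguments: {"type":"object","properties":{"steps":{"type":"array"},"squeeze":{"type":"number"}},"required":["steps"]}

```bash
mkdir -p pics; ls; cat > h.py <<'E'
import numpy as np, cv2
from rig import robot, cams
def shot(n,f=None):
    c=cams.camera(n); 
    if f: cv2.imwrite('pics/'+f,c['pixels'][:,:,::-1])
    return c
def ray(c,u,v):
    d=np.array([(u-c['cx'])/c['fx'],-(v-c['cy'])/c['fy'],-1.])
    return np.array(c['eye']),np.array(c['rotation'])@d
def onz(c,u,v,z):
    e,d=ray(c,u,v); return e+d*(z-e[2])/d[2]
def proj(c,p):
    q=np.array(c['rotation']).T@(np.array(p)-c['eye']); return c['cx']-c['fx']*q[0]/q[2], c['cy']+c['fy']*q[1]/q[2]
def tri(rs):
    A=0;b=0
    for e,d in rs:
        d=d/np.linalg.norm(d);M=np.eye(3)-np.outer(d,d);A=A+M;b=b+M@e
    return np.linalg.solve(A,b)
E
python3 - <<'E'
from h import *
print(robot.get_obs(), robot.tip_extent)
import pickle
D={}
for n in('top','scene'):
    c=shot(n,n+'1.png'); D[n]=c; print(n,{k:v for k,v in c.items() if k!='pixels'})
pickle.dump(D,open('d1.pkl','wb'))
E
```

```text
pics
{'time': 0.0, 'q': array([ 1.00646744e+00,  5.28490504e-01,  1.43393054e+00, -7.07151262e-06,
        1.18141251e+00, -1.78495879e-01]), 'joint_velocities': array([ 3.10081802e-04, -2.06647789e-03,  1.16647584e-03, -1.78929648e-05,
       -2.44320377e-04, -7.19772149e-04]), 'joint_torque': array([-9.64483988e-04, -4.40038455e+01, -1.76589561e+01,  6.30873931e-02,
        5.83639496e-02, -1.75105324e-04]), 'position': array([0.23479453, 0.57845732, 0.24354767]), 'tool_rot': array([ 8.29556152e-01,  5.58422184e-01, -1.02448452e-03,  4.53707383e-04]), 'ft_force': array([ 0.13010611,  0.67980759, -0.52445569]), 'moment': array([-0.02723815, -0.01682065, -0.00691976]), 'grip_width': 0.08702892090039799} 0.022
top {'fx': 527.4158935294151, 'fy': 527.4158935294151, 'cx': 277.1023241722902, 'cy': 212.38058778394253, 'eye': array([ 0.32251358, -0.01050652,  1.78912793]), 'rotation': array([-0.06006873,  0.05493564,  0.70844671, -0.70105427])}
scene {'fx': 450.1773166958552, 'fy': 450.1773166958552, 'cx': 279.5499936247902, 'cy': 207.72631325438314, 'eye': array([1.23494915, 0.78333647, 0.86641788]), 'rotation': array([0.15929358, 0.42161575, 0.84308418, 0.29338504])}
```

```bash
sed -i "s/    return c$/    from scipy.spatial.transform import Rotation as R\n    c['rotation']=R.from_quat(c['rotation']).as_matrix()\n    return c/" h.py; head -9 h.py
python3 - <<'E'
import pickle,cv2
D=pickle.load(open('d1.pkl','rb'))
print(D['top'].keys())
E
```

```text
import numpy as np, cv2
from rig import robot, cams
def shot(n,f=None):
    c=cams.camera(n); 
    if f: cv2.imwrite('pics/'+f,c['pixels'][:,:,::-1])
    from scipy.spatial.transform import Rotation as R
    c['rotation']=R.from_quat(c['rotation']).as_matrix()
    return c
def ray(c,u,v):
dict_keys(['pixels', 'fx', 'fy', 'cx', 'cy', 'eye', 'rotation'])
```

View pics/top1.png

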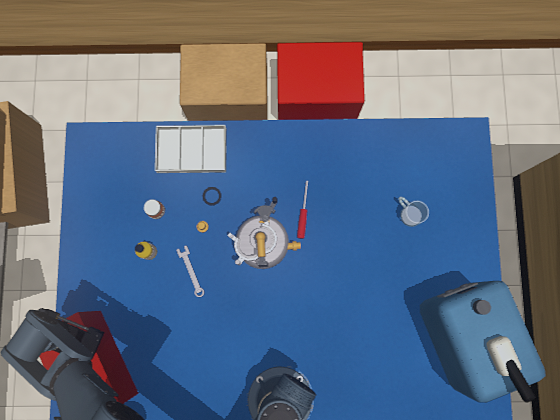

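View pics/scene1.png

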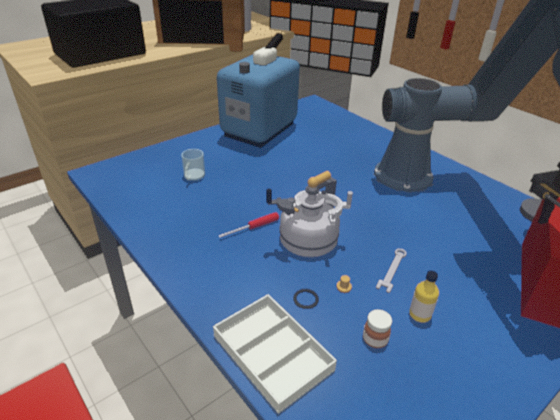

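Top view: boiler at about (262,242), lever up at (270,205), open half ring at left, near (235,250). Scene view: black knob (269,195), post (350,198). I'll zoom in on both.

```bash
python3 - <<'E'
import cv2,numpy as np
a=cv2.imread('pics/top1.png')[190:280,215:315]; b=cv2.imread('pics/scene1.png')[165:260,255:365]
f=lambda x:cv2.resize(x,(400*1,360),interpolation=cv2.INTER_CUBIC)
cv2.imwrite('pics/z1.png',np.hstack([f(a),f(b)]))
from h import *
c=shot('top'); s=shot('scene')
print('boiler approx',onz(c,262,242,.098)); print('knob rays', tri([ray(c,275,200),ray(s,269,189)]))
E
```

```text
boiler approx [0.50426847 0.05002293 0.098     ]
knob rays [0.62288103 0.00569124 0.19722776]
```

View pics/z1.png

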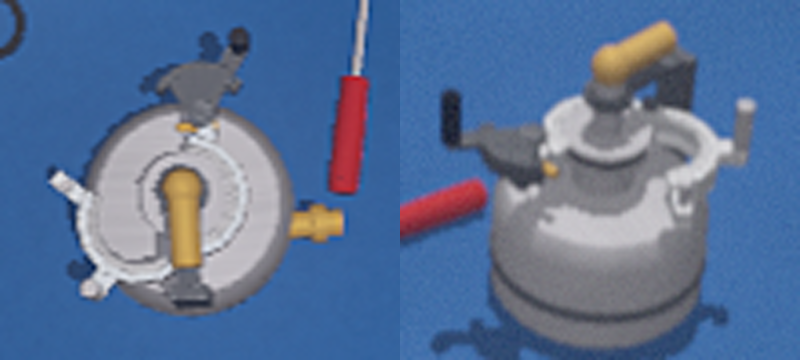

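```bash
python3 - <<'E'
from h import *
c=shot('top'); s=shot('scene')
P=lambda x,y:(215+x/4,190+y/4); S=lambda x,y:(255+(x-400)/3.636,165+y/3.79)
k=tri([ray(c,*P(237,36)),ray(s,*S(451,94))]); p=tri([ray(c,*P(93,288)),ray(s,*S(745,103))])
print('knob',k,onz(c,*P(237,36),.198)); print('post',p,onz(c,*P(93,288),.174))
print('boilerC',onz(c,*P(188,210),.06),'pipe top',onz(c,*P(182,185),.213),'pipe end',onz(c,*P(186,262),.205),'lug tip',onz(c,*P(55,178),.13),onz(s,*S(680,205),.15), onz(c,*P(65,185),.15))
print('screw',onz(c,*P(186,127),.13))
E
```

```text
knob [0.62558495 0.00835452 0.19732501] [0.6256869  0.00813712 0.198     ]
post [0.43451648 0.12164423 0.1724658 ] [0.43546302 0.1202655  0.174     ]
boilerC [0.50669952 0.05139162 0.06      ] pipe top [0.50931856 0.05032812 0.213     ] pipe end [0.45205892 0.04790689 0.205     ] lug tip [0.52581897 0.15413074 0.13      ] [0.53507335 0.15985965 0.15      ] [0.51777259 0.14429131 0.15      ]
screw [0.5654977  0.05013225 0.13      ]
```

Emit:
carry_out --steps '[[[3,-5,2],0,0],[[3,-5,2],0,0],[[3,-5,2],0,0],[[3,-5,2],0,0],[[3,-5,2],0,0],[[3,-5,0],0,0],[[3,-5,0],0,0],[[1,-4,0],0,0],[[0,-4,0],0,0],[[0,0,0],0,0]]'

```text
time: 1.3
position: [0.4223, 0.2, 0.3282]
tool_rot: [0.828, 0.561, 0.003, 0.002]
ft_force: [-0.1, 0.1, 0.2]
grip_width: 0.0869
```

Emit:
carry_out --steps '[[[0,-5,2],0,0],[[0,-3,2],0,0],[[0,0,0],0,0]]'

```text
time: 1.6
position: [0.4222, 0.126, 0.3665]
tool_rot: [0.828, 0.561, 0.003, 0.002]
ft_force: [0.0, 1.1, 0.1]
grip_width: 0.0873
```

```bash
python3 - <<'E'
from h import *
print(robot.get_obs()['position'])
c=shot('wrist','w1.png'); import pickle; pickle.dump(c,open('w1.pkl','wb'))
print(c['eye'],c['rotation'],c['fx'])
E
```

```text
[0.42221921 0.12602    0.36647394]
[0.34504833 0.15493866 0.50627938] [[ 0.37063281 -0.88544609 -0.28038641]
 [ 0.9287774   0.35397788  0.10987354]
 [ 0.00196349 -0.3011393   0.95357814]] 311.4019712645808
```

View pics/w1.png

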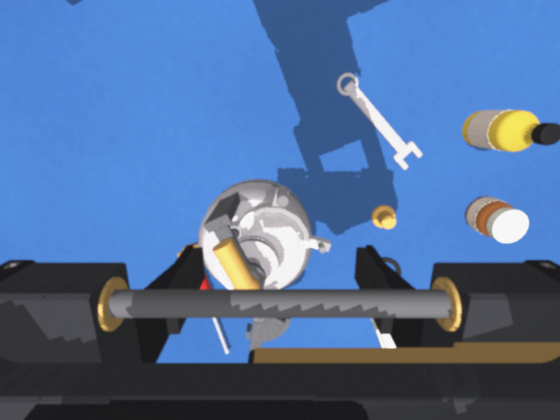

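Wrist view: the boiler is at about (258,240) and the post at (322,245), clear of everything. The gripper hides the rest. The geometry agrees with the given sizes: post to hinge 77 mm, knob to pivot 63 mm. I'll push with shut fingers.

Emit:
carry_out --steps '[[[-0.5,-0.5,-2],8,1],[[-0.5,-0.5,-2],8,1],[[-0.4,-0.4,-2],8,1],[[0,0,-2],8,1],[[0,0,-2],8,1],[[0,0,-2],0,1],[[0,0,0],0,1],[[0,0,0],0,1]]' --squeeze 10

```text
time: 2.45
position: [0.4033, 0.1239, 0.2381]
tool_rot: [0.57, 0.821, 0.005, -0.006]
ft_force: [0.2, -0.1, -0.4]
grip_width: 0.0308
```

```bash
python3 - <<'E'
from h import *
o=robot.get_obs();print(o['position'],o['q'],o['grip_width'])
c=shot('wrist','w2.png');s=shot('scene');t=shot('top')
f=lambda x,w,h:cv2.resize(x[:,:,::-1],(w,h),interpolation=cv2.INTER_CUBIC)
a=f(s['pixels'][130:260,250:390],400,371);b=f(t['pixels'][190:280,215:315],400,371);w=f(c['pixels'],300,225)
im=np.zeros((600,800,3),np.uint8);im[:371,:400]=a;im[:371,400:]=b;im[373:598,:300]=w
cv2.imwrite('pics/z2.png',im)
E
```

```text
[0.40327053 0.1238639  0.23811412] [ 0.02100292  0.26500174  1.92452388  0.01886014  0.95613006 -1.9178231 ] 0.030799167325780124
```

View pics/z2.png

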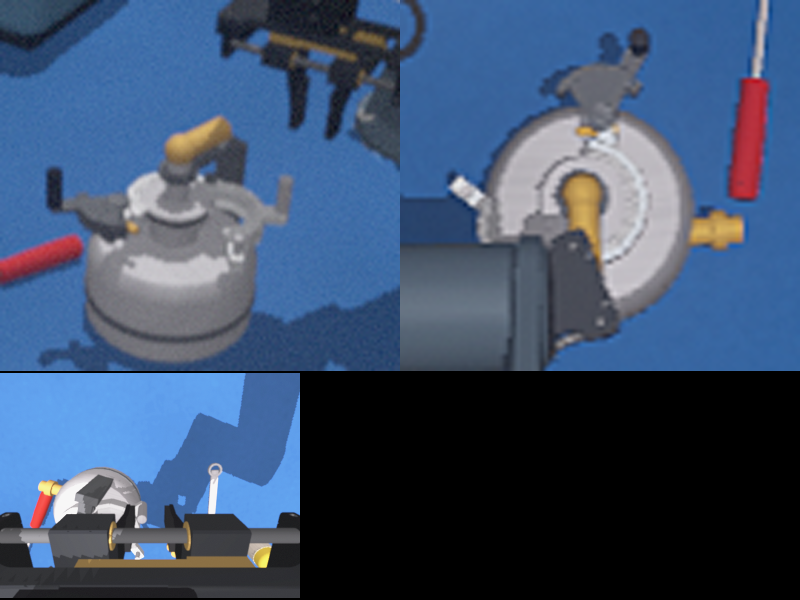

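The view from above at this stage shows the post clear to the lower right of the ring. The gripper's long side would reach over the pipe, so I'm turning it 90° to keep its body off the pipe and bracket.

Emit:
carry_out --steps '[[[0,-0.3,0],-8.2,1],[[0,-0.3,0],-8.2,1],[[0,-0.3,0],-8.2,1],[[0,-0.3,0],-8.2,1],[[0,-0.2,0],-8.2,1],[[0,0,0],-8.2,1],[[0,0,0],-8.2,1],[[0,0,0],-8.2,1],[[0,0,0],-8.2,1],[[0,0,0],-8.2,1]]'

```text
time: 3.6
position: [0.4111, 0.1096, 0.2494]
tool_rot: [0.976, 0.216, 0.015, 0.009]
ft_force: [0.2, 1.0, -0.4]
grip_width: 0.0003
```

Emit:
carry_out --steps '[[[0,0,0],-8.2,1],[[0,0,0],0,1]]'

```text
time: 3.8
position: [0.4124, 0.1098, 0.2515]
tool_rot: [0.99, 0.142, 0.017, 0.01]
ft_force: [0.4, 0.2, 0.1]
grip_width: 0.0005
```

Emit:
carry_out --steps '[[[-1.2,-0.3,0],0,1],[[-0.2,0,-2],0,1],[[0,0,-2],0,1],[[0,0,-2],0,1],[[0,0,-1],0,1],[[0,0,0],0,1]]'

```text
time: 4.4
position: [0.3954, 0.1061, 0.1831]
tool_rot: [0.988, 0.15, 0.021, 0.011]
ft_force: [-0.6, -0.9, 0.4]
grip_width: 0.0004
```

```bash
python3 - <<'E'
from h import *
c=shot('wrist');s=shot('scene')
f=lambda x,w,h:cv2.resize(x[:,:,::-1],(w,h),interpolation=cv2.INTER_CUBIC)
cv2.imwrite('pics/z3.png',np.hstack([f(s['pixels'][130:260,250:390],400,371),f(c['pixels'],400,300+71)]))
E
```

```text
(no output)
```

View pics/z3.png

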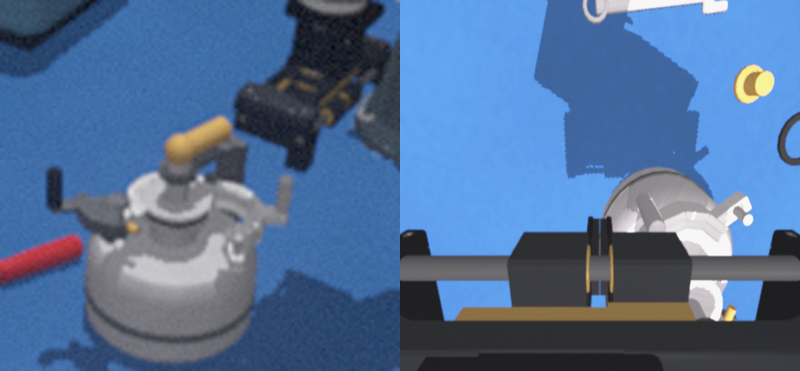

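Wrist view: the shut fingers are at about (600,225) and the post is just right of them, top near (643,200). The side gap is clear. I'll check the post position from this view.

```bash
python3 - <<'E'
from h import *
c=shot('wrist'); p=robot.get_obs()['position']; print(p)
post=onz(c,(643-400)*1.4,200*1.132,.174); print('post wrist',post)
H=np.array([.459,.048])
for q in (post[:2],np.array([.4345,.1205])):
    d=q-H; th=np.arctan2(d[1],d[0]); t=np.array([np.sin(th),-np.cos(th)]); print(np.linalg.norm(d),np.degrees(th),(q-p[:2])@t,(q-p[:2])@np.array([np.cos(th),np.sin(th)]))
E
```

```text
[0.39705007 0.10620292 0.18440968]
post wrist [0.41860067 0.13889459 0.174     ]
0.09946825132756518 113.96340395548238 0.03297086866389365 0.02112097680588971
0.07652777273643864 108.67170689482914 0.040056027893144046 0.0015551895153026003
```

```bash
python3 - <<'E'
from h import *
from scipy.spatial.transform import Rotation as R
c=shot('wrist'); o=robot.get_obs(); p=o['position']
z=R.from_quat(o['tool_rot']).as_matrix()
print('tip proj in view coords',[ (400+a[0]/1.4,a[1]/1.132) for a in [proj(c,p+z[:,2]*.022)]],z[:,2])
for q in ([.4345,.1205,.174],[.4345,.1205,.136],[.508,.0505,.213]): a=proj(c,q); print(400+a[0]/1.4,a[1]/1.132)
print(c['eye']-p,c['rotation'][:,2],{k:v for k,v in c.items() if k not in('pixels','rotation','eye')})
im=c['pixels'][150:330,250:500,::-1]; cv2.imwrite('pics/z4.png',cv2.resize(im,(800,576),interpolation=cv2.INTER_CUBIC))
E
```

```text
tip proj in view coords [(np.float64(601.1501791197983), np.float64(230.21611468099007))] [ 0.04879193 -0.01540894 -0.9986901 ]
652.9707576914227 233.1466461514198
641.9193843944714 208.26391502924108
724.952530949633 397.72944505501965
[-0.03157949  0.07876254  0.13766529] [-0.13181007  0.29776955  0.94549426] {'fx': 311.4019712645808, 'fy': 311.4019712645808, 'cx': 279.2184439457315, 'cy': 210.18258898165925}
```

View pics/z4.png

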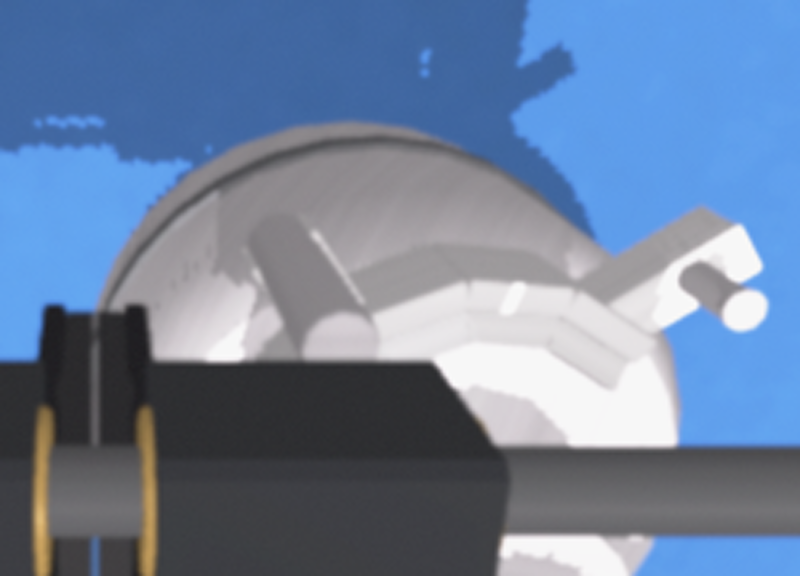

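The post top is the lower end, at about (340,335) in the crop, and the pin tip is at (745,308). I had misread the base as the top. Recomputing.

```bash
python3 - <<'E'
from h import *
c=shot('wrist'); p=robot.get_obs()['position']
post=onz(c,250+340/3.2,150+335/3.2,.174)[:2]; pin=onz(c,250+745/3.2,150+308/3.2,.153)[:2]
print(p,post,pin,np.linalg.norm(pin-post),'expect',np.hypot(67,52))
H=np.array([.459,.048])
print(np.linalg.norm(post-H),np.linalg.norm(pin-H))
d=post-H;th=np.arctan2(d[1],d[0]);r=np.array([np.cos(th),np.sin(th)]);t=np.array([r[1],-r[0]]);print(np.degrees(th),(post-p[:2])@t,(post-p[:2])@r)
E
```

```text
[0.39756706 0.10624014 0.18459535] [0.43398117 0.12593486] [0.51738003 0.14485119] 0.08551723007933054 expect 84.81155581640984
0.08185220944959212 0.11308572385105956
107.79778895038909 0.04069123882029417 0.007621869538016792
```

```bash
cat >> h.py <<'E'
H=np.array([.459,.0495])
def C(deg,R=.079,off=.022):
    a=np.radians(deg); r=np.array([np.cos(a),np.sin(a)]); t=np.array([r[1],-r[0]]); return H+R*r-off*t
E
python3 - <<'E'
from h import *
p=robot.get_obs()['position'][:2]
for d in range(108,44,-6): q=C(d); print(d,q.round(4),((q-p)*100).round(2)); p=q
E
```

```text
108 [0.4137 0.1178] [1.61 1.16]
102 [0.4211 0.1222] [0.74 0.44]
96 [0.4289 0.1258] [0.78 0.36]
90 [0.437  0.1285] [0.81 0.27]
84 [0.4454 0.1304] [0.84 0.19]
78 [0.4539 0.1313] [0.85 0.1 ]
72 [0.4625 0.1314] [0.86 0.01]
66 [0.471  0.1306] [ 0.85 -0.08]
60 [0.4794 0.1289] [ 0.84 -0.17]
54 [0.4876 0.1263] [ 0.82 -0.26]
48 [0.4955 0.1229] [ 0.79 -0.34]
```

Emit:
carry_out --steps '[[[0.8,0.6,-0.5],0,1],[[0.4,0.3,-0.5],0,1],[[0,0,0],0,1]]'

```text
time: 4.95
position: [0.412, 0.1161, 0.1753]
tool_rot: [0.988, 0.15, 0.025, 0.012]
ft_force: [0.3, 0.4, 0.2]
grip_width: 0.0005
```

Emit:
carry_out --steps '[[[0.4,0.2,0],-1,1],[[0.7,0.4,0],-6,1],[[0.8,0.4,0],-6,1],[[0.8,0.3,0],-6,1]]'

```text
time: 5.35
position: [0.4332, 0.1289, 0.1737]
tool_rot: [1.0, -0.022, 0.015, 0.017]
ft_force: [-3.9, -0.4, 2.4]
grip_width: 0.0005
```

Emit:
carry_out --steps '[[[0.8,0.1,0],-3,1],[[0.8,0.2,0],-5,1],[[0.8,0.1,0],-5,1],[[0.8,0,0],-6,1]]'

```text
time: 5.75
position: [0.4565, 0.1342, 0.1721]
tool_rot: [0.981, -0.195, -0.0, 0.02]
ft_force: [-3.5, 3.0, 4.6]
grip_width: 0.0006
```

Emit:
carry_out --steps '[[[0.6,-0.2,0.2],0,1],[[0.4,-0.2,0.1],-2,1],[[0,0,0],0,1]]'

```text
time: 6.05
position: [0.4641, 0.1319, 0.174]
tool_rot: [0.977, -0.212, -0.005, 0.019]
ft_force: [-0.4, 1.4, 0.6]
grip_width: 0.0002
```

Emit:
carry_out --steps '[[[0.3,-0.05,0],-1,1],[[0.3,-0.05,0],-1,1]]'

```text
time: 6.25
position: [0.4687, 0.1312, 0.1739]
tool_rot: [0.973, -0.229, -0.007, 0.019]
ft_force: [-2.7, 2.2, 1.6]
grip_width: 0.0006
```

Emit:
carry_out --steps '[[[0.3,-0.05,0],-1,1],[[0.3,-0.05,0],-1,1]]'

```text
time: 6.45
position: [0.4743, 0.1302, 0.174]
tool_rot: [0.969, -0.247, -0.008, 0.019]
ft_force: [-4.0, 2.2, 2.0]
grip_width: 0.0002
```

Emit:
carry_out --steps '[[[0.15,-0.05,0],-1,1]]'

```text
time: 6.55
position: [0.4761, 0.1297, 0.174]
tool_rot: [0.966, -0.256, -0.008, 0.019]
ft_force: [-2.2, 4.1, 1.4]
grip_width: 0.0005
```

Emit:
carry_out --steps '[[[0.15,-0.05,0],-1,1]]'

```text
time: 6.65
position: [0.4777, 0.1293, 0.174]
tool_rot: [0.964, -0.266, -0.009, 0.019]
ft_force: [-3.8, 5.1, 2.1]
grip_width: 0.0003
```

Emit:
carry_out --steps '[[[0.15,-0.05,0],-1,1]]'

```text
time: 6.75
position: [0.4785, 0.1293, 0.1739]
tool_rot: [0.961, -0.275, -0.01, 0.018]
ft_force: [-5.2, 4.2, 4.6]
grip_width: 0.0007
```

Emit:
carry_out --steps '[[[0.15,-0.07,0],0,1]]'

```text
time: 6.85
position: [0.4787, 0.1292, 0.1739]
tool_rot: [0.961, -0.276, -0.012, 0.018]
ft_force: [-6.0, 6.1, 4.4]
grip_width: 0.0006
```

Emit:
carry_out --steps '[[[0.15,-0.07,0],0,1]]'

```text
time: 6.95
position: [0.4787, 0.1292, 0.174]
tool_rot: [0.961, -0.276, -0.013, 0.018]
ft_force: [-5.9, 5.7, 4.2]
grip_width: 0.0004
```

Emit:
carry_out --steps '[[[0.15,-0.07,0],0,1]]'

```text
time: 7.05
position: [0.4788, 0.1292, 0.174]
tool_rot: [0.961, -0.277, -0.015, 0.018]
ft_force: [-5.5, 6.5, 4.2]
grip_width: 0.0003
```

Emit:
carry_out --steps '[[[0.2,-0.11,0],0,1]]'

```text
time: 7.15
position: [0.4789, 0.1291, 0.174]
tool_rot: [0.96, -0.278, -0.018, 0.017]
ft_force: [-7.5, 7.0, 4.3]
grip_width: 0.0004
```

Emit:
carry_out --steps '[[[0.25,-0.13,0],0,1]]'

```text
time: 7.25
position: [0.4792, 0.129, 0.174]
tool_rot: [0.96, -0.279, -0.02, 0.017]
ft_force: [-8.7, 7.8, 5.9]
grip_width: 0.0007
```

Emit:
carry_out --steps '[[[0.25,-0.13,0],0,1]]'

```text
time: 7.35
position: [0.4792, 0.1291, 0.1741]
tool_rot: [0.96, -0.279, -0.023, 0.016]
ft_force: [-8.0, 6.9, 6.0]
grip_width: 0.0003
```

Emit:
carry_out --steps '[[[0.32,-0.18,0],0,1]]'

```text
time: 7.45
position: [0.4795, 0.1289, 0.1741]
tool_rot: [0.959, -0.28, -0.027, 0.016]
ft_force: [-9.0, 8.9, 7.4]
grip_width: 0.0007
```

Emit:
carry_out --steps '[[[0.37,-0.2,0],0,1]]'

```text
time: 7.55
position: [0.4799, 0.1288, 0.1742]
tool_rot: [0.959, -0.281, -0.031, 0.015]
ft_force: [-8.2, 10.2, 6.7]
grip_width: 0.0006
```

Emit:
carry_out --steps '[[[0.37,-0.2,0],0,1]]'

```text
time: 7.65
position: [0.4801, 0.1287, 0.1742]
tool_rot: [0.959, -0.282, -0.035, 0.014]
ft_force: [-8.7, 9.3, 7.5]
grip_width: 0.0008
```

Emit:
carry_out --steps '[[[0.5,-0.28,0],0,1]]'

```text
time: 7.75
position: [0.481, 0.1284, 0.1743]
tool_rot: [0.958, -0.283, -0.04, 0.013]
ft_force: [-10.6, 11.6, 7.4]
grip_width: 0.0002
```

Emit:
carry_out --steps '[[[0.55,-0.3,0],0,1]]'

```text
time: 7.85
position: [0.4818, 0.1281, 0.1744]
tool_rot: [0.958, -0.284, -0.046, 0.012]
ft_force: [-10.9, 11.8, 9.1]
grip_width: 0.0005
```

Emit:
carry_out --steps '[[[0.55,-0.3,-0.1],0,1]]'

```text
time: 7.95
position: [0.4825, 0.1279, 0.174]
tool_rot: [0.957, -0.285, -0.052, 0.011]
ft_force: [-11.7, 11.2, 18.0]
grip_width: 0.0005
```

Emit:
carry_out --steps '[[[0.55,-0.32,-0.1],0,1]]'

```text
time: 8.05
position: [0.4831, 0.1276, 0.1741]
tool_rot: [0.957, -0.286, -0.058, 0.01]
ft_force: [-13.0, 11.9, 18.2]
grip_width: 0.0004
```

Emit:
carry_out --steps '[[[0.55,-0.32,-0.1],0,1]]'

```text
time: 8.15
position: [0.4834, 0.1275, 0.1743]
tool_rot: [0.956, -0.286, -0.065, 0.009]
ft_force: [-13.0, 11.5, 15.5]
grip_width: 0.0005
```

Emit:
carry_out --steps '[[[-0.8,0.5,0],0,1],[[-1.2,0.7,0.5],0,1],[[-1,0.6,3],0,1],[[0,0,4],0,1],[[0,0,3],0,1],[[0,0,0],0,1]]'

```text
time: 8.75
position: [0.456, 0.1441, 0.2837]
tool_rot: [0.956, -0.287, -0.057, 0.01]
ft_force: [0.6, 0.3, -0.4]
grip_width: 0.0006
```

```bash
python3 - <<'E'
from h import *
o=robot.get_obs();print(o['position'],o['tool_rot'],o['q'])
c=shot('wrist');s=shot('scene');t=shot('top')
f=lambda x,w,h:cv2.resize(x[:,:,::-1],(w,h),interpolation=cv2.INTER_CUBIC)
cv2.imwrite('pics/z5.png',np.vstack([np.hstack([f(s['pixels'][160:235,255:355],400,300),f(t['pixels'][190:265,215:315],400,300)]),np.hstack([f(c['pixels'],400,300),np.zeros((300,400,3),np.uint8)])]))
E
```

```text
[0.45601535 0.14406313 0.28370439] [ 0.95612574 -0.2871554  -0.05712438  0.01010704] [0.05937475 0.32378877 1.67501836 0.02132447 1.25716266 0.63515742]
```

View pics/z5.png

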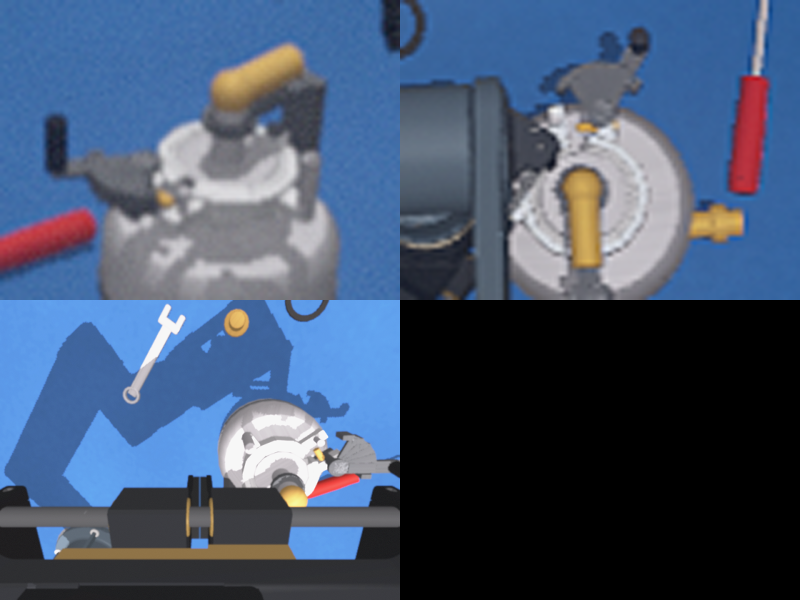

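The ring is now nearly shut. The wrist view shows the pin, brass screw and lever near (315–390, 435–475). I'll zoom in there to check the gap at the stop.

```bash
python3 - <<'E'
from h import *
c=shot('wrist'); import pickle; pickle.dump(c,open('w5.pkl','wb'))
im=c['pixels'][130:290,300:560,::-1]; cv2.imwrite('pics/z6.png',cv2.resize(im,None,fx=3,fy=3,interpolation=cv2.INTER_CUBIC))
E
```

```text
(no output)
```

View pics/z6.png

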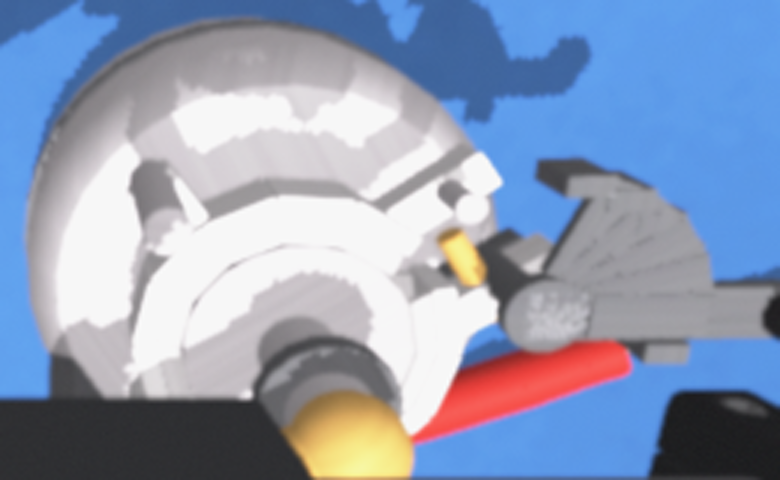

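```bash
python3 - <<'E'
from h import *
import pickle; c=pickle.load(open('w5.pkl','rb'))
P=lambda x,y:(300+x/3,130+y/3)
pin=onz(c,*P(471,208),.153); post=onz(c,*P(172,235),.174)
print('pin',pin,'post',post)
for z in(.153,.160,.165):
    v=onz(c,*P(545,312),z); print('piv',v,np.linalg.norm((pin-v)[:2]))
v=onz(c,*P(458,233),.134);print('screw tip',v,'base',onz(c,*P(478,275),.134))
for n,q,a0 in(('pin',pin,7.19),('post',post,56.3)):
    d=q[:2]-H; print(n,np.linalg.norm(d),np.degrees(np.arctan2(d[1],d[0]))-a0)
E
```

```text
pin [0.56818909 0.0737073  0.153     ] post [0.49661233 0.11682666 0.174     ]
piv [0.5728967  0.03407469 0.153     ] 0.03991121002994346
piv [0.57133932 0.03876109 0.16      ] 0.0350879117533434
piv [0.5702269  0.04210851 0.165     ] 0.03166442942076268
screw tip [0.56581443 0.05840657 0.134     ] base [0.56533302 0.04274558 0.134     ]
pin 0.11184029062253269 5.31032847013408
post 0.07712046670970618 4.509899676995914
```

Measured: the pin is about 35 mm from the pivot against 27 mm on the stop, so the ring is still on the bevel and about 5–6 mm short at the post. The tool has also leaned over. I'll spin it 180° so the lean favours the push.

Emit:
carry_out --steps '[[[0,0,0],8.5,1],[[0,0,0],8.5,1],[[0,0,0],8.5,1],[[0,0,0],8.5,1],[[0,0,0],8.5,1],[[0,0,0],8.5,1],[[0,0,0],8.5,1],[[0,0,0],8.5,1],[[0,0,0],8.5,1],[[0,0,0],8.5,1]]'

```text
time: 9.95
position: [0.4459, 0.1404, 0.261]
tool_rot: [0.893, 0.443, -0.052, 0.058]
ft_force: [-0.2, 0.5, -0.2]
grip_width: 0.0002
```

Emit:
carry_out --steps '[[[0,0,0],8.5,1],[[0,0,0],8.5,1],[[0,0,0],8.5,1],[[0,0,0],8.5,1],[[0,0,0],8.5,1],[[0,0,0],8.5,1],[[0,0,0],8.5,1],[[0,0,0],8.5,1],[[0,0,0],8.5,1],[[0,0,0],8.5,1]]'

```text
time: 10.95
position: [0.4369, 0.1382, 0.2431]
tool_rot: [0.35, 0.934, -0.014, 0.073]
ft_force: [-0.2, 0.1, 0.5]
grip_width: 0.0003
```

```bash
cat >> h.py <<'E'
def st():
    from scipy.spatial.transform import Rotation as R
    o=robot.get_obs(); m=R.from_quat(o['tool_rot']).as_matrix()
    print('pos',o['position'],'z',m[:,2],'xang',np.degrees(np.arctan2(m[1,0],m[0,0])),'q',o['q'].round(2),'tip',o['position']+.022*m[:,2])
    for d in (61,59,57,55): print(d,C(d))
E
python3 -c "
from h import *
st()"
```

```text
pos [0.43692584 0.13815737 0.2431193 ] z [ 0.12699023 -0.07706101 -0.988906  ] xang 138.7472991312867 q [ 0.12  0.28  1.9  -0.12  0.85 -2.23] tip [0.43971962 0.13646203 0.22136337]
61 [0.47805833 0.12926077]
59 [0.48083033 0.12854705]
57 [0.48357573 0.12773703]
55 [0.48629119 0.12683169]
```

Emit:
carry_out --steps '[[[0.8,0.1,0],4,1],[[0.8,0,-1],4,1],[[0.4,0,-2],0,1],[[0,0,-2],0,1],[[0,0,-1.5],0,1],[[0,0,0],0,1]]'

```text
time: 11.55
position: [0.4523, 0.1372, 0.1675]
tool_rot: [0.281, 0.957, -0.012, 0.067]
ft_force: [-1.1, 0.6, -0.4]
grip_width: 0.0003
```

```bash
python3 -c "
from h import *
st()"
```

```text
pos [0.45233845 0.1371623  0.16745655] z [ 0.12104533 -0.06073038 -0.99078749] xang 147.2441512229696 q [ 0.1   0.43  1.95 -0.12  0.65 -2.38] tip [0.45500145 0.13582623 0.14565923]
61 [0.47805833 0.12926077]
59 [0.48083033 0.12854705]
57 [0.48357573 0.12773703]
55 [0.48629119 0.12683169]
```

Emit:
carry_out --steps '[[[0.8,-0.3,0.4],0,1],[[0.8,-0.2,0],0,1],[[0.3,-0.1,0],0,1]]'

```text
time: 11.85
position: [0.4722, 0.1306, 0.1711]
tool_rot: [0.281, 0.957, -0.013, 0.066]
ft_force: [0.4, -0.6, -0.5]
grip_width: 0.0006
```

Emit:
carry_out --steps '[[[0.3,-0.15,0],0,1]]'

```text
time: 11.95
position: [0.4763, 0.1289, 0.1717]
tool_rot: [0.281, 0.957, -0.012, 0.067]
ft_force: [0.3, 1.0, 0.0]
grip_width: 0.0004
```

Emit:
carry_out --steps '[[[0.4,-0.22,0],0,1]]'

```text
time: 12.05
position: [0.48, 0.1269, 0.1721]
tool_rot: [0.281, 0.957, -0.012, 0.066]
ft_force: [-7.7, 7.9, 1.6]
grip_width: -0.0
```

Emit:
carry_out --steps '[[[0.5,-0.28,0],0,1]]'

```text
time: 12.15
position: [0.4809, 0.1263, 0.1718]
tool_rot: [0.283, 0.957, -0.011, 0.061]
ft_force: [-12.2, 18.0, 11.2]
grip_width: 0.0006
```

Emit:
carry_out --steps '[[[0.55,-0.3,0],0,1]]'

```text
time: 12.25
position: [0.4813, 0.1258, 0.1716]
tool_rot: [0.284, 0.957, -0.01, 0.055]
ft_force: [-11.8, 12.1, 9.0]
grip_width: 0.0001
```

Emit:
carry_out --steps '[[[0.55,-0.3,0],0,1]]'

```text
time: 12.35
position: [0.4815, 0.1254, 0.1714]
tool_rot: [0.285, 0.957, -0.009, 0.049]
ft_force: [-10.1, 12.4, 11.6]
grip_width: 0.0007
```

Emit:
carry_out --steps '[[[0.7,-0.38,0.2],0,1]]'

```text
time: 12.45
position: [0.4817, 0.125, 0.172]
tool_rot: [0.287, 0.957, -0.008, 0.041]
ft_force: [-8.6, 17.4, -6.4]
grip_width: 0.0008
```

Emit:
carry_out --steps '[[[0.75,-0.42,0.2],0,1]]'

```text
time: 12.55
position: [0.4819, 0.1249, 0.1721]
tool_rot: [0.289, 0.957, -0.007, 0.033]
ft_force: [-8.6, 18.1, -4.3]
grip_width: 0.0007
```

Emit:
carry_out --steps '[[[0.75,-0.42,0.2],0,1]]'

```text
time: 12.65
position: [0.4822, 0.1249, 0.1723]
tool_rot: [0.29, 0.957, -0.005, 0.024]
ft_force: [-9.6, 16.4, -1.6]
grip_width: 0.0006
```

Emit:
carry_out --steps '[[[1.1,-0.5,0.1],0,1]]'

```text
time: 12.75
position: [0.4838, 0.1243, 0.1719]
tool_rot: [0.291, 0.957, -0.004, 0.013]
ft_force: [-17.7, 15.3, 16.0]
grip_width: 0.0004
```

Emit:
carry_out --steps '[[[1.2,-0.5,0.1],0,1]]'

```text
time: 12.85
position: [0.4853, 0.1237, 0.1721]
tool_rot: [0.292, 0.956, -0.004, 0.001]
ft_force: [-18.6, 13.9, 15.8]
grip_width: 0.0003
```

Emit:
carry_out --steps '[[[1.1,-0.55,0.2],0,1]]'

```text
time: 12.95
position: [0.4859, 0.1229, 0.1728]
tool_rot: [0.293, 0.956, -0.003, -0.012]
ft_force: [-14.5, 17.8, -0.5]
grip_width: 0.0003
```

Emit:
carry_out --steps '[[[1.1,-0.55,0.2],0,1]]'

```text
time: 13.05
position: [0.4863, 0.1226, 0.1731]
tool_rot: [0.294, 0.955, -0.001, -0.024]
ft_force: [-14.2, 17.7, -0.3]
grip_width: 0.0001
```

```bash
python3 - <<'E'
from h import *
st()
c=shot('wrist');t=shot('scene')
f=lambda x,w,h:cv2.resize(x[:,:,::-1],(w,h),interpolation=cv2.INTER_CUBIC)
cv2.imwrite('pics/z7.png',np.vstack([f(c['pixels'],520,390),f(t['pixels'][175:217,265:365],520,210)]))
import pickle; pickle.dump((c,t),open('w7.pkl','wb'))
E
```

```text
pos [0.48632081 0.12263683 0.17314958] z [-0.04747099  0.01188581 -0.9988019 ] xang 145.7532181443981 q [ 0.02  0.48  1.78  0.02  0.92 -2.54] tip [0.48527645 0.12289832 0.15117594]
61 [0.47805833 0.12926077]
59 [0.48083033 0.12854705]
57 [0.48357573 0.12773703]
55 [0.48629119 0.12683169]
```

View pics/z7.png

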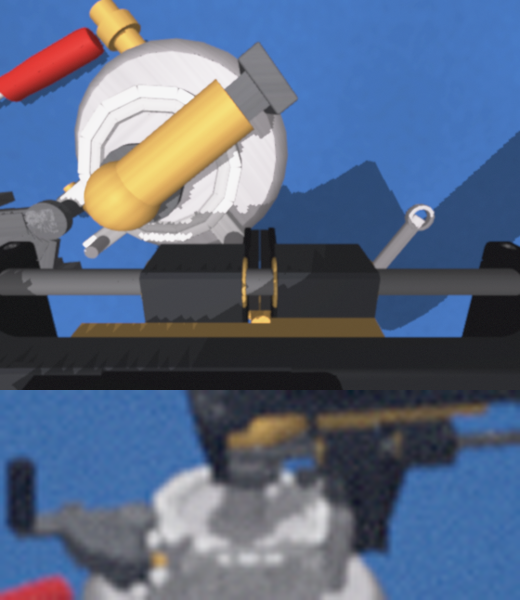

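```bash
python3 - <<'E'
from h import *
import pickle; a=pickle.load(open('w5.pkl','rb')); c,t=pickle.load(open('w7.pkl','rb'))
P=lambda x,y:(300+x/3,130+y/3); Q=lambda x,y:(x/.9286,y/.9286)
piv=tri([ray(a,*P(545,312)),ray(c,*Q(45,218))]); print('piv',piv)
for uv in((88,243),(92,246)):
    pin=onz(c,*Q(*uv),.153); d=pin[:2]-H; print('pin',pin,np.linalg.norm(d),np.degrees(np.arctan2(d[1],d[0]))-7.19)
    for z in (.153,.16,.165):
        v=onz(c,*Q(45,218),z); print(v,np.linalg.norm((pin-v)[:2]))
E
```

```text
piv [0.57223799 0.03639951 0.1568868 ]
pin [0.56695827 0.06131559 0.153     ] 0.10860292752190803 -0.9440719891815519
[0.57563015 0.03581204 0.153     ] 0.026937569095593583
[0.57005195 0.03652848 0.16      ] 0.024979426702829422
[0.56606751 0.03704022 0.165     ] 0.02429170787400154
pin [0.56642665 0.06409783 0.153     ] 0.1084139392270372 0.5483222055708197
[0.57563015 0.03581204 0.153     ] 0.029745422102441063
[0.57005195 0.03652848 0.16      ] 0.027806685179391284
[0.56606751 0.03704022 0.165     ] 0.027059990895503858
```

Emit:
carry_out --steps '[[[1.2,-0.5,0],0,1]]'

```text
time: 13.25
position: [0.4879, 0.1222, 0.1726]
tool_rot: [0.295, 0.955, -0.001, -0.037]
ft_force: [-20.7, 14.8, 22.7]
grip_width: -0.0
```

```bash
python3 -c "
from h import *
st()"
```

```text
pos [0.48791614 0.12216325 0.17255049] z [-0.07078175  0.02004722 -0.99729036] xang 145.65300609433427 q [ 0.01  0.49  1.76  0.03  0.95 -2.55] tip [0.48635894 0.12260429 0.1506101 ]
61 [0.47805833 0.12926077]
59 [0.48083033 0.12854705]
57 [0.48357573 0.12773703]
55 [0.48629119 0.12683169]
```

```bash
cat > m.py <<'E'
from h import *
import pickle
c,t=pickle.load(open('w7.pkl','rb')); n=shot('wrist')
def match(u,v,r=9):
    g=c['pixels'][v-r:v+r+1,u-r:u+r+1]; s=n['pixels'][v-r-15:v+r+16,max(0,u-r-15):u+r+16]
    _,m,_,l=cv2.minMaxLoc(cv2.matchTemplate(s,g,cv2.TM_CCOEFF_NORMED)); return l[0]+max(0,u-r-15)+r,l[1]+v-15,round(m,2)
for nm,u,v,z in(('pin',97,263,.153),('piv',48,235,.157)):
    a=match(u,v); p0=onz(c,u,v,z); p1=onz(n,a[0],a[1],z); print(nm,(u,v),a,p0,p1); 
    if nm=='pin': pin=p1
print('pin-piv',np.linalg.norm((pin-p1)[:2]))
E
python3 m.py
```

```text
pin (97, 263) (92, 263, 0.95) [0.56653267 0.06259586 0.153     ] [0.56759917 0.06042843 0.153     ]
piv (48, 235) (46, 250, 0.6) [0.57272741 0.03618188 0.157     ] [0.5780431  0.04133114 0.157     ]
pin-piv 0.021766540552038843
```

Emit:
carry_out --steps '[[[1.1,-0.5,0.05],0,1]]'

```text
time: 13.4
position: [0.488, 0.1221, 0.1731]
tool_rot: [0.295, 0.954, -0.0, -0.051]
ft_force: [-17.6, 14.3, 11.5]
grip_width: 0.0007
```

```bash
python3 m.py; python3 -c "
from h import *
st()"|head -1
```

```text
pin (97, 263) (89, 265, 0.89) [0.56653267 0.06259586 0.153     ] [0.56755034 0.06020972 0.153     ]
piv (48, 235) (53, 245, 0.59) [0.57272741 0.03618188 0.157     ] [0.57092523 0.04142876 0.157     ]
pin-piv 0.019081775849425962
pos [0.48809659 0.12202027 0.17307634] z [-0.09932663  0.03106563 -0.99456983] xang 145.47680265936418 q [ 0.    0.5   1.75  0.04  0.99 -2.56] tip [0.4859114  0.12270371 0.1511958 ]
```

The jaw has stalled at about 22 N with the pin no longer moving, and the pin is about 25–27 mm from the pivot, so it is on the stop. I'll retreat and go to the lever.

Emit:
carry_out --steps '[[[-1.0,0.6,0],0,1],[[-1.5,0.8,0.3],0,1],[[0,0,4],0,1],[[0,0,4],0,1],[[0,0,4],-8,1],[[0,0,2],-8.5,1],[[0,0,0],-8.5,1],[[0,0,0],-8.5,1],[[0,0,0],-8.5,1],[[0,0,0],-8.5,1]]'

```text
time: 14.45
position: [0.458, 0.1377, 0.3261]
tool_rot: [0.679, 0.733, 0.027, -0.042]
ft_force: [-0.2, 0.1, -0.2]
grip_width: 0.0009
```

Emit:
carry_out --steps '[[[1.5,-1.5,0.2],-8.5,1],[[1.5,-1.5,0.2],-8.5,1],[[1.5,-1.5,0.2],-8.5,1],[[1.5,-1.5,0.2],-8.5,1],[[1.5,-1.5,0.2],-8.5,1],[[1.5,-1.5,0.2],-8.5,1],[[1.5,-1.5,0.2],-8.5,1],[[1.5,-1.5,0.2],-8.5,1],[[1.5,-1.5,0.2],-8.5,1],[[1.0,-1.0,0.2],-8.5,1]]'

```text
time: 15.45
position: [0.6038, -0.0132, 0.3511]
tool_rot: [0.996, 0.074, 0.051, -0.006]
ft_force: [0.3, 0.5, -0.4]
grip_width: 0.0003
```

```bash
python3 -c "
from h import *
st()"|head -1
```

```text
pos [ 0.60376311 -0.01315658  0.35113099] z [ 0.10062848  0.01869405 -0.99474843] xang 8.43233738499711 q [-0.23  0.36  1.42  0.04  1.27 -0.38] tip [ 0.60597694 -0.01274531  0.32924652]
```

Emit:
carry_out --steps '[[[0,-0.5,-2],-8.5,1],[[0,-0.5,-2],-8.5,1],[[0,0,-2],-8.5,1],[[0,0,-2],-8.5,1],[[0,0,-2],0,1],[[0,0,0],0,1]]'

```text
time: 16.05
position: [0.6056, -0.0264, 0.2522]
tool_rot: [0.973, -0.224, 0.057, 0.014]
ft_force: [-0.5, 0.3, -0.5]
grip_width: 0.0003
```

```bash
python3 - <<'E'
from h import *
st()
c=shot('wrist');t=shot('scene');o=shot('top')
f=lambda x,w,h:cv2.resize(x[:,:,::-1],(w,h),interpolation=cv2.INTER_CUBIC)
cv2.imwrite('pics/z8.png',np.hstack([f(c['pixels'],500,375),f(t['pixels'][150:220,240:320],300,375)]))
import pickle; pickle.dump((c,t,o),open('w8.pkl','wb'))
E
```

```text
pos [ 0.60561952 -0.02640996  0.25220348] z [ 0.10422612 -0.05280996 -0.99315055] xang -25.97279725477319 q [-0.21  0.45  1.55 -0.03  1.02  0.26] tip [ 0.60791249 -0.02757178  0.23035416]
61 [0.47805833 0.12926077]
59 [0.48083033 0.12854705]
57 [0.48357573 0.12773703]
55 [0.48629119 0.12683169]
```

View pics/z8.png

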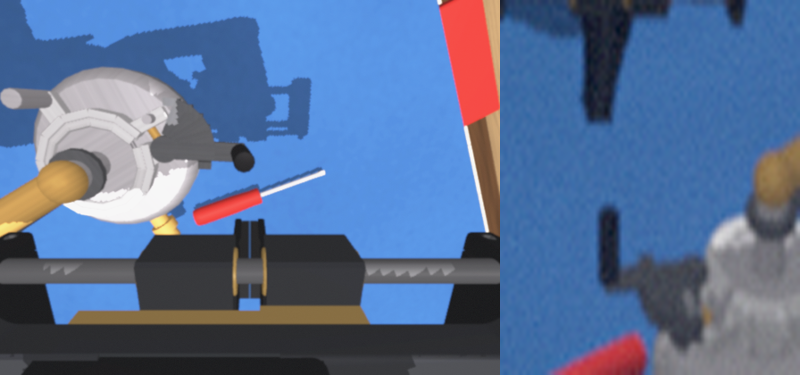

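The wrist view shows the knob at (243,157), the pin beside the brass screw at (155,120), the ring shut and the fingers on the -y side of the knob. Checking the numbers.

```bash
python3 - <<'E'
from h import *
import pickle; c=pickle.load(open('w8.pkl','rb'))[0]
k=onz(c,243*1.12,157*1.12,.198); print('knob',k,'pin',onz(c,157*1.12,115*1.12,.153))
for piv in([.571,.0375],[.572,.0364]):
    d=k[:2]-piv; print(np.linalg.norm(d),np.degrees(np.arctan2(d[1],d[0])))
E
```

```text
knob [0.62591852 0.01089564 0.198     ] pin [0.57915004 0.06371116 0.153     ]
0.06102323945955369 -25.847088261845464
0.05964628344823067 -25.314925770828545
```

```bash
cat >> h.py <<'E'
V=np.array([.5705,.037])
def K(deg,off=.0175,R=.062):
    a=np.radians(deg); r=np.array([np.cos(a),np.sin(a)]); t=np.array([-r[1],r[0]]); return V+R*r-off*t
E
python3 - <<'E'
from h import *
p=K(-26)
for d in range(-26,115,6): q=K(d); print(d,q.round(4),((q-p)*100).round(2)); p=q
E
```

```text
-26 [ 0.6186 -0.0059] [0. 0.]
-20 [ 6.228e-01 -6.000e-04] [0.42 0.53]
-14 [0.6264 0.005 ] [0.36 0.57]
-8 [0.6295 0.011 ] [0.3 0.6]
-2 [0.6319 0.0173] [0.24 0.63]
4 [0.6336 0.0239] [0.17 0.65]
10 [0.6346 0.0305] [0.1  0.67]
16 [0.6349 0.0373] [0.03 0.67]
22 [0.6345 0.044 ] [-0.04  0.67]
28 [0.6335 0.0507] [-0.11  0.67]
34 [0.6317 0.0572] [-0.18  0.65]
40 [0.6292 0.0634] [-0.24  0.63]
46 [0.6262 0.0694] [-0.31  0.6 ]
52 [0.6225 0.0751] [-0.37  0.56]
58 [0.6182 0.0803] [-0.43  0.52]
64 [0.6134 0.0851] [-0.48  0.47]
70 [0.6081 0.0893] [-0.53  0.42]
76 [0.6025 0.0929] [-0.57  0.36]
82 [0.5965 0.096 ] [-0.6  0.3]
88 [0.5902 0.0984] [-0.63  0.24]
94 [0.5836 0.1001] [-0.65  0.17]
100 [0.577  0.1011] [-0.67  0.1 ]
106 [0.5702 0.1014] [-0.67  0.03]
112 [0.5635 0.101 ] [-0.67 -0.04]
```

Emit:
carry_out --steps '[[[0.3,0,-2],0,1],[[0.3,0.3,-2],0,1],[[0.1,0.4,-1.5],0,1],[[0,0.4,-0.8],0,1],[[0,0,0],0,1]]'

```text
time: 16.7
position: [0.6215, -0.0172, 0.201]
tool_rot: [0.972, -0.224, 0.071, 0.014]
ft_force: [-0.4, -0.5, 0.3]
grip_width: 0.0003
```

```bash
python3 -c "
from h import *
st()"|head -1
```

```text
pos [ 0.62147442 -0.01721384  0.20095695] z [ 0.13167308 -0.05888489 -0.98954271] xang -25.99114829359276 q [-0.19  0.53  1.58 -0.04  0.89  0.29] tip [ 0.62437122 -0.01850931  0.17918701]
```

Emit:
carry_out --steps '[[[-0.9,0.4,-0.8],0,1],[[0,0,-0.3],0,1],[[0,0,0],0,1]]'

```text
time: 17.0
position: [0.6132, -0.0132, 0.1921]
tool_rot: [0.972, -0.224, 0.074, 0.014]
ft_force: [-0.0, 0.8, -0.2]
grip_width: 0.0002
```

Emit:
carry_out --steps '[[[0.3,0.6,0],0,1],[[0.3,0.5,0],3,1]]'

```text
time: 17.2
position: [0.6195, -0.0025, 0.1929]
tool_rot: [0.977, -0.198, 0.075, 0.012]
ft_force: [-0.3, -1.7, -1.0]
grip_width: 0.0007
```

```bash
python3 -c "
from h import *
st()"|head -1
```

```text
pos [ 0.61945303 -0.00246214  0.19290472] z [ 0.14073708 -0.05360946 -0.98859451] xang -22.953934964690053 q [-0.17  0.54  1.6  -0.04  0.86  0.25] tip [ 0.62254925 -0.00364155  0.17115565]
```

Emit:
carry_out --steps '[[[0.3,0.55,-0.1],6,1],[[0.3,0.6,0],6,1],[[0.25,0.6,0],6,1],[[0.2,0.65,0],6,1]]'

```text
time: 17.6
position: [0.633, 0.0218, 0.1937]
tool_rot: [0.997, 0.018, 0.078, -0.003]
ft_force: [-0.3, -1.2, -0.3]
grip_width: 0.0006
```

```bash
cat > k.py <<'E'
from h import *
from scipy.spatial.transform import Rotation as R
o=robot.get_obs(); m=R.from_quat(o['tool_rot']).as_matrix(); tip=o['position']+.015*m[:,2]
x=np.degrees(np.arctan2(m[1,0],m[0,0])); d=tip[:2]-V; off=.0175
L=np.linalg.norm(d); phi=np.degrees(np.arctan2(d[1],d[0]))+np.degrees(np.arcsin(off/L))
print('contactpt',tip.round(4),'xang',x.round(1),'phi',phi.round(1),'R',np.sqrt(L*L-off*off).round(4),'lean',m[:2,2].round(3),'F',o['ft_force'].round(1),'q6',o['q'][5].round(2))
p=K(phi)
for i in range(1,7): q=K(phi+6*i); print(((q-p)*100).round(2),end=' '); p=q
E
python3 k.py
```

```text
contactpt [0.6354 0.0219 0.1789] xang 2.1 phi 2.2 R 0.0642 lean [0.156 0.009] F [-0.3 -1.2 -0.3] q6 -0.22
[0.12 0.66] [0.05 0.67] [-0.02  0.67] [-0.09  0.67] [-0.16  0.66] [-0.22  0.64]
```

Emit:
carry_out --steps '[[[0.05,0.65,0],6,1],[[0,0.65,0],6,1],[[-0.1,0.65,0],6,1]]'

```text
time: 17.9
position: [0.6352, 0.0416, 0.1947]
tool_rot: [0.98, 0.181, 0.079, -0.014]
ft_force: [1.3, -0.8, -0.5]
grip_width: 0.001
```

```bash
python3 k.py
```

```text
contactpt [0.6374 0.0424 0.1799] xang 20.9 phi 19.7 R 0.0648 lean [0.15  0.056] F [ 1.3 -0.8 -0.5] q6 -0.57
[-0.08  0.67] [-0.15  0.66] [-0.22  0.64] [-0.28  0.61] [-0.35  0.58] [-0.41  0.54]
```

Emit:
carry_out --steps '[[[-0.15,0.6,-0.1],5,1],[[-0.2,0.6,-0.1],6,1],[[-0.3,0.6,-0.1],6,1],[[-0.3,0.6,0],6,1]]'

```text
time: 18.3
position: [0.6305, 0.066, 0.1946]
tool_rot: [0.921, 0.38, 0.08, -0.028]
ft_force: [0.3, -1.1, -0.2]
grip_width: 0.0007
```

```bash
python3 k.py
```

```text
contactpt [0.6324 0.0677 0.1798] xang 44.9 phi 41.0 R 0.0668 lean [0.126 0.111] F [ 0.3 -1.1 -0.2] q6 -1.0
[-0.32  0.59] [-0.38  0.56] [-0.44  0.51] [-0.49  0.47] [-0.53  0.41] [-0.57  0.35]
```

Emit:
carry_out --steps '[[[-0.45,0.45,-0.1],3,1],[[-0.5,0.45,-0.1],5,1],[[-0.55,0.45,-0.1],6,1]]'

```text
time: 18.6
position: [0.6207, 0.0804, 0.1946]
tool_rot: [0.865, 0.494, 0.081, -0.034]
ft_force: [1.9, 0.9, 0.7]
grip_width: 0.0009
```

```bash
python3 k.py
```

```text
contactpt [0.6222 0.0825 0.1798] xang 59.6 phi 56.0 R 0.0666 lean [0.106 0.14 ] F [1.9 0.9 0.7] q6 -1.26
[-0.46  0.49] [-0.51  0.44] [-0.55  0.38] [-0.59  0.32] [-0.62  0.26] [-0.65  0.19]
```

Emit:
carry_out --steps '[[[-0.55,0.35,-0.1],4,1],[[-0.55,0.3,-0.1],5,1]]'

```text
time: 18.8
position: [0.6131, 0.0879, 0.1947]
tool_rot: [0.821, 0.563, 0.082, -0.039]
ft_force: [0.9, 0.8, 0.0]
grip_width: 0.0002
```

Emit:
carry_out --steps '[[[-0.6,0.25,-0.1],5,1],[[-0.6,0.2,-0.1],6,1]]'

```text
time: 19.0
position: [0.6045, 0.0942, 0.1948]
tool_rot: [0.761, 0.642, 0.082, -0.045]
ft_force: [1.7, 2.9, 0.5]
grip_width: 0.0005
```

```bash
python3 k.py
```

```text
contactpt [0.6055 0.0968 0.1801] xang 80.5 phi 74.3 R 0.067 lean [0.067 0.173] F [1.7 2.9 0.5] q6 -1.63
[-0.59  0.32] [-0.62  0.26] [-0.65  0.19] [-0.66  0.12] [-0.67  0.05] [-0.67 -0.02]
```

Emit:
carry_out --steps '[[[-0.6,0.15,-0.1],3,1],[[-0.6,0.1,-0.1],4,1]]'

```text
time: 19.2
position: [0.5957, 0.0984, 0.1948]
tool_rot: [0.719, 0.689, 0.083, -0.048]
ft_force: [2.5, 2.1, 1.7]
grip_width: 0.0005
```

Emit:
carry_out --steps '[[[-0.6,0.1,-0.1],5,1],[[-0.6,0.05,-0.1],5,1]]'

```text
time: 19.4
position: [0.5862, 0.1018, 0.1947]
tool_rot: [0.653, 0.751, 0.081, -0.053]
ft_force: [1.3, 2.0, 1.8]
grip_width: 0.0006
```

```bash
python3 k.py
```

```text
contactpt [0.5866 0.1047 0.18  ] xang 98.2 phi 91.2 R 0.0673 lean [0.026 0.192] F [1.3 2.  1.8] q6 -1.94
[-0.66  0.13] [-0.67  0.07] [-0.67 -0.01] [-0.67 -0.08] [-0.66 -0.15] [-0.64 -0.21]
```

Emit:
carry_out --steps '[[[-0.55,0,-0.1],3,1],[[-0.5,0,0],3,1]]'

```text
time: 19.6
position: [0.578, 0.1032, 0.1953]
tool_rot: [0.611, 0.785, 0.081, -0.056]
ft_force: [0.7, 0.6, -0.9]
grip_width: 0.0006
```

Emit:
carry_out --steps '[[[-0.4,0,-0.1],3,1]]'

```text
time: 19.7
position: [0.5751, 0.1036, 0.1951]
tool_rot: [0.589, 0.802, 0.08, -0.057]
ft_force: [1.2, 0.9, -0.0]
grip_width: 0.0007
```

Emit:
carry_out --steps '[[[-0.3,-0.05,0],3,1]]'

```text
time: 19.8
position: [0.5729, 0.1037, 0.1956]
tool_rot: [0.567, 0.818, 0.079, -0.058]
ft_force: [1.1, 1.2, -0.4]
grip_width: 0.0005
```

Emit:
carry_out --steps '[[[-0.3,-0.05,0],2,1]]'

```text
time: 19.9
position: [0.5709, 0.1037, 0.1961]
tool_rot: [0.552, 0.828, 0.079, -0.059]
ft_force: [0.5, 1.0, -0.5]
grip_width: 0.0004
```

```bash
python3 k.py
```

```text
contactpt [0.5707 0.1066 0.1814] xang 113.0 phi 104.4 R 0.0674 lean [-0.01   0.196] F [ 0.5  1.  -0.5] q6 -2.19
[-0.67 -0.02] [-0.67 -0.09] [-0.66 -0.16] [-0.64 -0.23] [-0.61 -0.29] [-0.57 -0.35]
```

Emit:
carry_out --steps '[[[-0.3,-0.1,-0.1],0,1]]'

```text
time: 20.0
position: [0.569, 0.1032, 0.1957]
tool_rot: [0.552, 0.828, 0.08, -0.058]
ft_force: [1.5, 2.0, 1.4]
grip_width: 0.0007
```

Emit:
carry_out --steps '[[[-0.3,-0.1,-0.1],0,1]]'

```text
time: 20.1
position: [0.5679, 0.1029, 0.1957]
tool_rot: [0.553, 0.827, 0.082, -0.056]
ft_force: [4.5, 3.2, 2.3]
grip_width: 0.0007
```

Emit:
carry_out --steps '[[[-0.3,-0.1,0],0,1]]'

```text
time: 20.2
position: [0.5675, 0.1024, 0.1965]
tool_rot: [0.553, 0.827, 0.084, -0.053]
ft_force: [6.1, 3.9, -2.2]
grip_width: 0.0006
```

```bash
python3 k.py
```

```text
contactpt [0.5676 0.1053 0.1818] xang 112.9 phi 107.2 R 0.0661 lean [0.005 0.198] F [ 6.1  3.9 -2.2] q6 -2.2
[-0.67 -0.05] [-0.66 -0.12] [-0.65 -0.19] [-0.62 -0.26] [-0.59 -0.32] [-0.56 -0.38]
```

Emit:
carry_out --steps '[[[-0.4,-0.12,0],0,1]]'

```text
time: 20.3
position: [0.567, 0.1017, 0.1973]
tool_rot: [0.554, 0.826, 0.087, -0.05]
ft_force: [8.3, 5.7, -5.2]
grip_width: 0.0001
```

Emit:
carry_out --steps '[[[-0.45,-0.13,0],0,1]]'

```text
time: 20.4
position: [0.5666, 0.1012, 0.1979]
tool_rot: [0.555, 0.825, 0.091, -0.046]
ft_force: [10.5, 7.6, -7.3]
grip_width: 0.0004
```

Emit:
carry_out --steps '[[[1.0,0.3,0],0,1],[[2,0.8,0],0,1],[[2,1,2],0,1],[[1,1,4],0,1],[[0,2,4],0,1],[[0,4,3],0,1],[[0,4,2],0,1],[[0,4,0],0,1],[[0,0,0],0,1]]'

```text
time: 21.3
position: [0.6257, 0.2741, 0.352]
tool_rot: [0.559, 0.823, 0.085, -0.048]
ft_force: [-0.4, -0.4, -0.0]
grip_width: 0.0007
```

```bash
python3 - <<'E'
from h import *
st()
c=shot('wrist');t=shot('scene');o=shot('top')
f=lambda x,w,h:cv2.resize(x[:,:,::-1],(w,h),interpolation=cv2.INTER_CUBIC)
w=f(c['pixels'],400,300)
cv2.imwrite('pics/z9.png',np.vstack([np.hstack([f(t['pixels'][160:235,255:355],400,300),f(o['pixels'][190:265,215:315],400,300)]),np.hstack([w,f(t['pixels'],400,300)])]))
E
```

```text
pos [0.62574296 0.27406112 0.35196847] z [ 0.01618465  0.1943829  -0.9807922 ] xang 112.06038251964722 q [ 0.17  0.49  1.21  0.19  1.4  -1.81] tip [0.62609902 0.27833754 0.33039104]
61 [0.47805833 0.12926077]
59 [0.48083033 0.12854705]
57 [0.48357573 0.12773703]
55 [0.48629119 0.12683169]
```

View pics/z9.png

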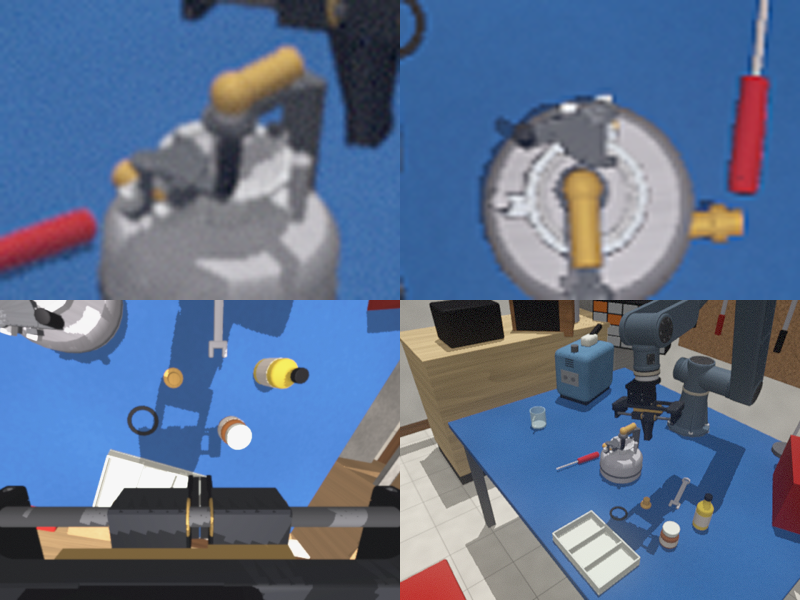

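```bash
python3 - <<'E'
from h import *
t=shot('top'); s=shot('scene')
k=tri([ray(t,215+(515-400)/4,190+131/4),ray(s,255+228/4,160+140/4)]); d=k[:2]-V
print('knob',k,np.linalg.norm(d),np.degrees(np.arctan2(d[1],d[0])))
p=tri([ray(t,215+(512-400)/4,190+205/4),ray(s,255+298/4,160+155/4)]); e=p[:2]-H
print('post',p,np.linalg.norm(e),np.degrees(np.arctan2(e[1],e[0]))-56.3)
E
```

```text
knob [0.55369154 0.10045679 0.20101975] 0.065645166787906 104.8358217625013
post [0.49828055 0.1074415  0.16980478] 0.07000127921752382 -0.43470023196049823
```

```bash
python3 -c "
from h import *
print(robot.hand_in())"
```

```text
the job is handed in; nothing more can be done
None
```

I closed the ring onto its stop and swung the latch lever over to its end stop, then handed the job in with the arm clear of everything. It took about 21 s of the 72 s allowed.

**Ring:**
- My first push stalled at about 17 N at the post. The wrist image put the pin about 35 mm from the lever pivot, so the ring was still on the bevel.
- I pushed again with up to about 25 N. It stopped moving at about 22 N with the pin 24–27 mm from the pivot, where about 27 mm is expected on the stop.
- I never measured the load on the stop screw. From the given bevel push of 10–20 N, I judge it stayed within the limit.

**Latch:**
- The lever went round with about 1–3 N at the knob and hit its end stop at about 107° in world axes; the 1.83 rad stop should be at about 106–107°.
- I pressed it to about 11 N and backed off.

**Last checks:**
- **Knob:** the final pictures show the lever lying over the ring with the knob at about 105°. That agrees with the stop within measuring error, but the view is coarse.
- **Post:** it sits about where the shut ring should put it, but the hinge distance measured there was 70 mm instead of 79 mm, so that reading is weak.
- **Hook:** I could not see it on the pin directly. It rests on the lever reaching its stop and the measured pin distance.
- **Other items:** the ones in view looked undisturbed.

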